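# Tip the swaging block up onto the bench plate

### The arm

A 7-joint arm with a two-finger parallel gripper is mounted at the origin on the work surface. World frame = base frame: x ahead of the robot, y to its left, z up, the work surface at z = 0. Lengths are in m, angles in rad, forces in N, time in s.
With the tool pointing down it reaches from about 0.425 to 0.825 m from the base axis. Payload 3.6 kg.
Tool frame: the origin (TCP) lies at the very end of the fingers, on their centre line; the grasp point (between the pads) lies 19 mm behind it (r.tcp_to_grasp is the distance from the TCP to the grasp point, in m); z points along the fingers, y is the line along which they close (so a half turn about z gives the same grasp; the last joint's range is limited). The gripper opens to 85 mm and grips with 20 to 120 N. Pads are 22 mm wide; open, the fingers measure 114 mm over their backs; the gripper's body (76 mm by 85 mm) begins 54 mm behind the grasp point. The pads swing forward as they close: fully open they stand 13 mm farther back than shut.
Start: joints at [-1.192, 0.615, -0.013, 1.423, 0.008, 1.103, -0.04], TCP at [0.257, 0.597, 0.195] pointing down, gripper open.
Joint ranges: [-3.12, 3.12], [-0.3, 2.06], [-1.34, 1.32], [0.26, 2.42], [-1.36, 4.5], [0.01, 1.98], [-2.84, 2.84]. Speed limits (rad/s): [2.79, 2.79, 3.14, 3.14, 3.14, 3.14, 3.14].

### API

Orientations are given as a rotation vector (axis times angle).
In Python, from bench import r gives the robot as it stands. The module is installed in compiled form; this text tells all that it offers.
- The arm moves only by the tool step_arm, never from a script. Its argument "commands" is a list of rows, each a list of 3 entries, a list of its own where there are three numbers: the shift along the tool's x, y, z in cm, then the turn, a rotation vector about the tool's x, y, z in degrees, then the opening in per cent of the stroke, from 0 (shut) to 100 (fully open). In form: [[[dx, dy, dz], [rx, ry, rz], claw], ...]. A call has 1 to 8 rows; each row is the pose to reach, as a shift and turn from the pose commanded when the call began, along the tool's axes at that moment; what a row does not reach only later rows make up. A row lasts 1/8 s, in which the tool goes at most 62.5 mm and 10.7 degrees, less where a joint would pass 70% of its speed; a pose out of reach is approached as far as the arm can. A call with a gripper value outside its range is refused whole. The fingers move at their own pace and stop on an object; the grip force is fixed at half the most. Time passes only in rows, so rows that repeat a pose let the fingers close. It gives the time, the measured TCP pose, the force, the opening and the grip force at its end, in the units of the state.
- r.read_state(): the state, without advancing time (a new reading comes with each control period).
- r.grab_frame(name): name is "scene" or "top" or "wrist"; returns (picture, depth): 480x640x3 uint8, blue, green, red; 480x640 float32, m along the optical axis (not along the pixel's ray), 0 where there is no reading.
- r.camera_params(name): a dict with "fx", "fy", "cx", "cy" (pixels), "rvec" (rotation vector, rad) and "tvec" (3), from world to camera coordinates, as OpenCV has them; the wrist camera has in their place "hand_eye" (4x4, takes a point from camera to tool coordinates, whose origin is the TCP and whose axes are the flange's). Camera axes: x right, y down, z forward; pixel columns grow to the right and rows downward; lengths in m; the calibration is good to about 2 mm. A picture is of the moment at which its call begins: read the wrist's pose just before it. camera_params takes no time and is no camera call.
- r.hand_in(): hands the job in; it is judged then, once.
The state is a dict: "time": time; "joints": joint angles; "joint_velocities": joint speeds; "effort": joint torques, N m; "tool_pos": TCP position; "orientation": TCP orientation; "ft_force": force on the tool from outside, world axes, zero at the start; "torque": the same for the moment, N m; "gripper_width": finger opening in m; "grasp_force": force on a finger pad.
Only numpy, scipy, OpenCV 4.12 (cv2) and the standard library are available. Lean on these libraries where they do the work, as an engineer would, in place of code of your own. Each camera call takes 0.05 s, during which the arm holds its last target. There are 200 camera calls.

### The job

The grooved hardwood swaging block stands on the bench in front of the steel plate, grooves towards the robot. Slide it, still standing, until its foot is flat against the plate's front edge, tip it over that edge so that it lies on the plate with its grooves facing up, then push it on until its whole base is on the steel. Do not lift it off, and leave the cuffs, punches, hammer and mallet where they are.

Things in the scene. Friction and masses are not known exactly. Their poses are not given: they have to be found in the camera images.
- plate: steel bench plate on a thin rubber underlay, screwed to the bench and immovable; 220 mm (its x) by 300 mm (its y), its flat top 10 mm above the bench. Origin at the centre of its underside; its +x axis points away from the robot, so the front edge (the fence), a plain upright step 10 mm high, is the side at its x = -110 mm
- plate_edge (a point): middle of the plate's front edge, at the level of its top (10 mm); axes as the plate's. With the foot stopped here, 2 to 5 N some 65 mm above the bench starts the block turning; follow it up and over in an arc about the edge (a level push jams). Past about 50 degrees it falls by itself onto its plain face, 10 to 20 mm of its foot end overhanging, and slides on when pushed low there
- block: loose hardwood swaging block, 0.3 to 0.5 kg, 60 mm thick (its x), 110 mm wide (its y), 84 mm tall (its z) as it stands. Origin at the centre of its foot end (60 by 110 mm). Its +x axis points out of the grooved face, facing the robot at the start, away from the plate; +z is up at the start. Pushed within 25 mm of the bench it slides; pushed high before its foot is stopped it may fall short
- block_mid (a point): centre of the block, axes as the block's; 42 mm above the bench at the start, 40 mm when lying on the plate. Half-round grooves run the full 84 mm along its grooved face: radius 18 mm at its y = +30 mm, 10 mm at -22 mm, 5 mm at -44 mm. The flat lands to push on are y = -12 to +12 mm and, at the ends, beyond +48 and -49 mm; two fingertips set wide keep it square
- foot_a (a point): corner of the block's plain (not grooved) face at the foot, at block x = -30, y = +55, z = 0 mm. A stiff low push needs 3 to 15 N to slide the block along the bench, so a light force stop can trip before the foot reaches the plate
- foot_b (a point): the other foot corner of the plain face, at block x = -30, y = -55, z = 0 mm. The foot corners come against the plate's front edge first and are the two nearest the robot when the block lies on the plate
- head_a (a point): corner of the plain face at the upper end, at block x = -30, y = +55, z = 84 mm
- head_b (a point): the other upper corner of the plain face, at block x = -30, y = -55, z = 84 mm
- cuff_a: loose brass bangle lying flat near the back left of the plate, 66 mm across, 22 mm high; origin at the centre of its underside; leave alone
- cuff_b: loose brass bangle lying flat on the bench, 72 mm across, 26 mm high; origin at the centre of its underside; leave alone
- punch_a: loose square steel chasing punch lying on the right part of the plate, 105 mm long (its x), 8 mm thick; origin under its middle; leave alone
- punch_b: loose square steel chasing punch beside the other, 95 mm long (its x), 8 mm thick; origin under its middle; leave alone
- hammer: loose chasing hammer lying on the bench, 250 mm long (its y), under 30 mm high, head at its +y end; origin under the middle of the handle; leave alone
- mallet: loose nylon mallet lying on the bench, 240 mm long (its y), 42 mm high, head at its +y end; origin under the middle; leave alone

How it is judged:
By the outcome, as a careful person would: the job done as asked, in the order asked, and still so for the second after the job is handed in, with the robot touching nothing.
It also fails if it takes over 51 s, if anything falls off the work surface, if the arm or the gripper's body presses on something with over 40 N, if the wrist force passes 120 N, or if a joint passes its speed limit or range.

## Working session

There is one attempt and no reset: what is moved stays moved. The work goes in short steps, Python scripts to look and compute and a tool call to move; the robot and the scene stay as the last step left them, time stands still between calls to the robot, and variables do not carry over. Pictures are saved under pics/ and viewed, at most 10 in all, crops included, and the job is handed in when it is done.

Besides the shell and the picture viewer there is one more tool, called after "Request:" as name([rows], argument=value, ...), one row to a line, values as JSON. step_arm: Moves the arm, as the interface text tells. Its arguments: {"type":"object","properties":{"commands":{"type":"array"}},"required":["commands"]}

```bash
mkdir -p pics; cat > h.py <<'E'
import numpy as np, cv2
from bench import r
def cam(n):
    p=r.camera_params(n); K=np.array([[p['fx'],0,p['cx']],[0,p['fy'],p['cy']],[0,0,1]]); R=cv2.Rodrigues(np.array(p['rvec'],float))[0]; return K,R,np.array(p['tvec'],float).ravel()
def cloud(n,d):
    K,R,t=cam(n); v,u=np.mgrid[0:480,0:640]; c=np.stack([(u-K[0,2])/K[0,0]*d,(v-K[1,2])/K[1,1]*d,d],-1); return (c-t)@R
def ray(n,u,v,z):
    K,R,t=cam(n); o=-R.T@t; q=R.T@np.linalg.inv(K)@np.array([u,v,1.]); return o+q*(z-o[2])/q[2]
E
python3 - <<'E'
from h import *
for n in('top','scene'):
    p,d=r.grab_frame(n); cv2.imwrite(f'pics/{n}0.png',p); np.savez(f'pics/{n}0.npz',p=p,d=d); print(n,cam(n))
s=r.read_state(); print(s)
E
```

```text
top (array([[448.97716909,   0.        , 321.38761042],
       [  0.        , 448.97716909, 242.54739654],
       [  0.        ,   0.        ,   1.        ]]), array([[ 0.01119931, -0.99991141,  0.00719353],
       [-0.99427755, -0.01189997, -0.10616279],
       [ 0.10623899, -0.00596342, -0.99432274]]), array([0.02545252, 0.62479753, 0.88781239]))
scene (array([[599.35175993,   0.        , 319.70453372],
       [  0.        , 599.35175993, 237.37744453],
       [  0.        ,   0.        ,   1.        ]]), array([[ 0.7379108 ,  0.67483681, -0.00910655],
       [ 0.54816647, -0.60716329, -0.57520975],
       [-0.39370188,  0.41946158, -0.81795527]]), array([-0.4878529 , -0.2464125 ,  1.21037619]))
{'time': 0.1, 'joints': array([-1.19149737,  0.61582809, -0.01263828,  1.42474266,  0.0080822 ,
        1.10339019, -0.04037729]), 'joint_velocities': array([-0.00101187, -0.00071365,  0.00024296, -0.00438052,  0.00117201,
       -0.00184457,  0.00062416]), 'effort': array([ 1.61102351e-03, -4.70387077e+01,  2.60377983e-01, -1.71570468e+01,
        1.01075144e-02,  5.93960387e-03,  2.33260728e-06]), 'tool_pos': array([0.25625908, 0.59651506, 0.19354905]), 'orientation': array([-0.63281769, -3.07671901,  0.00356751]), 'ft_force': array([-0.03442898,  0.20439181,  0.03792825]), 'torque': array([0.00705903, 0.02645068, 0.01962089]), 'grasp_force': 0.0, 'gripper_width': 0.08526184232555112}
```

View pics/top0.png

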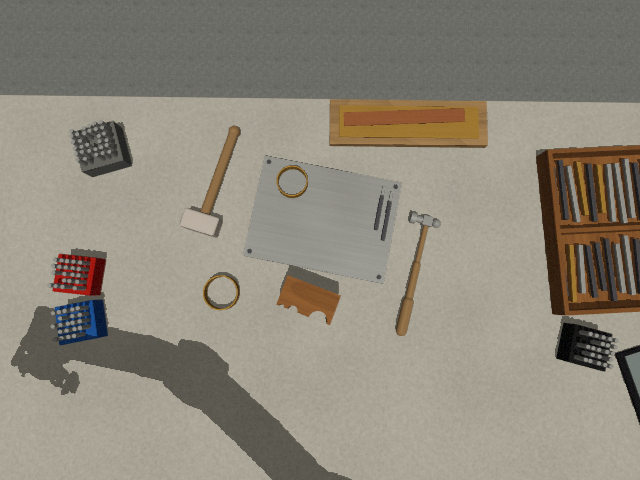

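View pics/scene0.png

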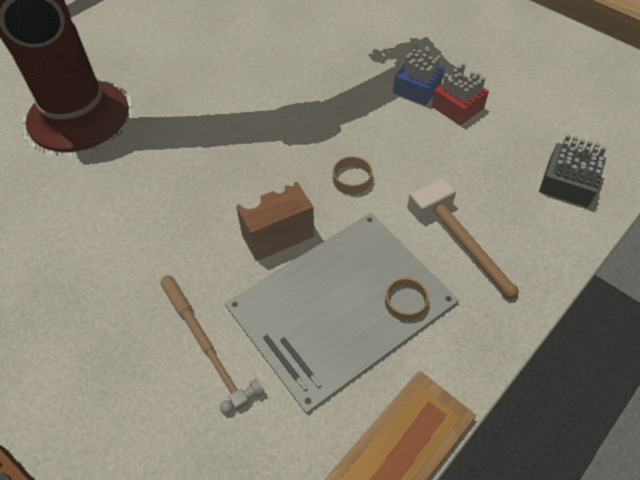

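The top view shows the plate with corners near (266,156), (401,183), (383,283) and (246,254). The block stands at about (308,297), grooves toward the robot. The scene view agrees, with the block at about (275,220).

```bash
cat > meas.py <<'E'
from h import *
def top(): 
    p,d=r.grab_frame('top'); return p,d,cloud('top',d)
def block(p,P,zlo=.076,zhi=.094):
    b=p.astype(int); m=(b[...,2]-b[...,0]>45)&(P[...,2]>zlo)&(P[...,2]<zhi)
    m=cv2.morphologyEx(m.astype(np.uint8),cv2.MORPH_OPEN,np.ones((3,3)))
    n,l,s,c=cv2.connectedComponentsWithStats(m); i=1+np.argmax(s[1:,4]); return l==i
E
python3 - <<'E'
from meas import *
z=np.load('pics/top0.npz'); p,d=z['p'],z['d']; P=cloud('top',d)
hsv=cv2.cvtColor(p,cv2.COLOR_BGR2HSV)
print(p[220,300],p[350,350],hsv[220,300],hsv[350,350],P[220,300],P[350,350], P[285,310])
b=p.astype(int); m=((b.max(-1)-b.min(-1)<9)).astype(np.uint8); m[:110]=0
m=cv2.morphologyEx(m,cv2.MORPH_OPEN,np.ones((5,5)))
n,l,s,c=cv2.connectedComponentsWithStats(m); i=l[220,320]; print(s[i])
ct=max(cv2.findContours((l==i).astype(np.uint8),0,2)[0],key=cv2.contourArea)
q=cv2.convexHull(ct); rect=cv2.boxPoints(cv2.minAreaRect(q)); print(cv2.approxPolyDP(q,6,True).reshape(-1,2).tolist())
W=np.array([ray('top',*x,.010)[:2] for x in q.reshape(-1,2)],np.float32)
rr=cv2.minAreaRect(W);print('plate',rr,cv2.boxPoints(rr))
m=block(p,P); v,u=np.nonzero(m); Q=P[m]; print('z',np.percentile(Q[:,2],[5,50,95]))
W=np.array([ray('top',a,b_,.084)[:2] for a,b_ in zip(u,v)],np.float32); rr=cv2.minAreaRect(W); print('block',rr,cv2.boxPoints(rr))
E
```

```text
[138 146 148] [151 163 169] [ 24  17 148] [ 20  27 169] [0.67464076 0.07837837 0.00798254] [ 0.40450512 -0.02942985 -0.0011571 ] [0.53692214 0.05394804 0.0820499 ]
[     0      0    640    480 300865]
[[639, 0], [639, 479], [0, 479], [0, 0]]
plate ((0.6599506139755249, 0.030709445476531982), (1.0228699445724487, 1.4261987209320068), 0.9246881604194641) [[ 0.13707411  0.7354623 ]
 [ 0.16009033 -0.6905507 ]
 [ 1.1828271  -0.6740434 ]
 [ 1.1598109   0.7519696 ]]
z [0.08121802 0.08367312 0.08615359]
block ((0.5093284845352173, 0.056842632591724396), (0.10990315675735474, 0.059740494936704636), 69.88526916503906) [[ 0.46238223  0.01551519]
 [ 0.51847893 -0.00502963]
 [ 0.5562748   0.09817007]
 [ 0.50017804  0.1187149 ]]
```

```bash
python3 - <<'E'
from meas import *
z=np.load('pics/top0.npz'); p,d=z['p'],z['d']; P=cloud('top',d)
g=cv2.GaussianBlur(p,(5,5),0); S=cv2.cvtColor(g,cv2.COLOR_BGR2HSV)[...,1]
m=(S<22).astype(np.uint8); m[:110]=0;
m=cv2.morphologyEx(m,cv2.MORPH_OPEN,np.ones((7,7)))
n,l,s,c=cv2.connectedComponentsWithStats(m); i=l[220,320]; print(s[i])
ct=max(cv2.findContours((l==i).astype(np.uint8),0,2)[0],key=cv2.contourArea)
q=cv2.convexHull(ct); print(cv2.approxPolyDP(q,6,True).reshape(-1,2).tolist())
W=np.array([ray('top',*x,.010)[:2] for x in q.reshape(-1,2)],np.float32)
rr=cv2.minAreaRect(W);B=cv2.boxPoints(rr);print('plate',rr,B)
a=np.deg2rad(-(90-rr[2]) if rr[2]>45 else rr[2]); 
ex=np.array([np.cos(a),np.sin(a)]); c=np.array(rr[0]); 
ey=np.array([-ex[1],ex[0]])
print('yaw',np.rad2deg(a),'edge',c-.11*ex)
for nm,x in(('blk',[.5093,.0568]),): print(nm,ex@(x-c)+.11,ey@(x-c))
# punches/cuffs in plate frame
h=(P[...,2]>.014)&(P[...,2]<.05)
rel=P[...,:2]-c; X=rel@ex+.11; Y=rel@ey
k=h&(X>.03)&(X<.22)&(abs(Y)<.15)
n,l,s,cc=cv2.connectedComponentsWithStats(k.astype(np.uint8))
for i in range(1,n):
    if s[i,4]>15: print(s[i,4],X[l==i].min(),X[l==i].max(),Y[l==i].min(),Y[l==i].max())
E
```

```text
[  244   157   157   126 13404]
[[265, 157], [400, 183], [383, 282], [244, 255]]
plate ((0.678629457950592, 0.0303325355052948), (0.30012163519859314, 0.21986879408359528), 79.43589782714844) [[ 0.54304695 -0.09702994]
 [ 0.759189   -0.1373397 ]
 [ 0.81421196  0.15769501]
 [ 0.5980699   0.19800477]]
yaw -10.564102172851562 edge [0.57049391 0.05049944]
blk -0.06131181782950994 -0.00502524413025036
249 0.13968661027798598 0.20537194512656934 0.04590164914455398 0.11174157343069642
164 0.10814759368181781 0.2022025976614808 -0.11745065023996747 -0.10894883322541593
180 0.08979401454485718 0.19268264348738035 -0.13556478649386763 -0.1272173462973297
```

```bash
cat > go.py <<'E'
from h import *
from scipy.spatial.transform import Rotation as Ro
import sys
a=np.deg2rad(-10.56); ex=np.array([np.cos(a),np.sin(a),0]); ey=np.array([-ex[1],ex[0],0]); E=np.array([.5705,.0505,0])
def plan(pts):  # pts: plate frame x (0 at front edge), y, z [, pitch deg: fingertips lead forward]
    s=r.read_state(); R=Ro.from_rotvec(s['orientation']); q=s['tool_pos']-E
    print('now plate',(ex@q).round(4),(ey@q).round(4),q[2].round(4),'F',np.array([s['ft_force']@ex,s['ft_force']@ey,s['ft_force'][2]]).round(2),'t',s['time'])
    T=Ro.from_matrix(np.stack([-ex,ey,[0,0,-1]],1))
    for p in pts:
        Tt=T*Ro.from_rotvec([0,np.deg2rad(p[3]) if len(p)>3 else 0,0])
        w=E+p[0]*ex+p[1]*ey+np.array([0,0,p[2]])
        print(p,(R.inv().apply(w-s['tool_pos'])*100).round(2).tolist(),np.rad2deg((R.inv()*Tt).as_rotvec()).round(1).tolist())
if __name__=='__main__': plan(eval(sys.argv[1]))
E
python3 go.py "[(-.19,.28,.195),(-.14,-.005,.195),(-.14,-.005,.08),(-.14,-.005,.006)]"
```

```text
now plate -0.409 0.4792 0.1935 F [-0.07  0.19  0.04] t 0.1
(-0.19, 0.28, 0.195) [-25.74, -14.62, -0.11] [-0.1, -0.0, -12.7]
(-0.14, -0.005, 0.195) [-36.87, -41.33, -0.05] [-0.1, -0.0, -12.7]
(-0.14, -0.005, 0.08) [-36.87, -41.3, 11.45] [-0.1, -0.0, -12.7]
(-0.14, -0.005, 0.006) [-36.87, -41.29, 18.85] [-0.1, -0.0, -12.7]
```

Request:
step_arm([
  [[-5,-3,0],[0,0,-3],100],
  [[-10,-6,0],[0,0,-6],100],
  [[-15,-9,0],[0,0,-9],100],
  [[-20,-12,0],[0,0,-12.7],100],
  [[-25,-15,0],[0,0,-12.7],100],
  [[-27,-20,0],[0,0,-12.7],100],
  [[-29,-25,0],[0,0,-12.7],100],
  [[-31,-29,0],[0,0,-12.7],100],
])

```text
time: 1.1
tool_pos: [0.4264, 0.2058, 0.1943]
orientation: [-0.291, -3.127, 0.002]
ft_force: [0.1, -0.2, 1.0]
gripper_width: 0.0853
grasp_force: 0.0
```

```bash
python3 go.py "[(-.14,-.005,.195),(-.14,-.005,.08),(-.14,-.005,.006)]"
```

```text
now plate -0.1701 0.1262 0.1943 F [ 0.16 -0.16  1.02] t 1.1
(-0.14, -0.005, 0.195) [-3.03, -13.12, -0.06] [-0.1, -0.0, -0.1]
(-0.14, -0.005, 0.08) [-3.04, -13.11, 11.44] [-0.1, -0.0, -0.1]
(-0.14, -0.005, 0.006) [-3.04, -13.1, 18.84] [-0.1, -0.0, -0.1]
```

Request:
step_arm([
  [[-1,-5,0],[0,0,0],100],
  [[-2,-9,0],[0,0,0],100],
  [[-3,-13.1,0],[0,0,0],100],
  [[-3,-13.1,4],[0,0,0],100],
  [[-3,-13.1,9],[0,0,0],100],
  [[-3,-13.1,14],[0,0,0],100],
  [[-3,-13.1,17.5],[0,0,0],100],
  [[-3,-13.1,18.2],[0,0,0],100],
])

```text
time: 2.1
tool_pos: [0.4307, 0.0738, 0.0108]
orientation: [-0.288, -3.123, 0.002]
ft_force: [-0.0, -0.2, 0.1]
gripper_width: 0.0853
grasp_force: 0.0
```

```bash
python3 go.py "[(-.14,-.005,.008),(-.112,-.005,.008),(-.069,-.005,.008)]"; python3 - <<'E'
from h import *
p,d=r.grab_frame('scene'); p2,_=r.grab_frame('top'); cv2.imwrite('pics/c1.png',np.hstack([cv2.resize(p[120:320,130:430],(450,300)),cv2.resize(p2[220:420,200:400],(300,300))]))
E
```

```text
now plate -0.1417 -0.0027 0.0108 F [ 0.01 -0.18  0.13] t 2.1
(-0.14, -0.005, 0.008) [-0.17, -0.22, 0.28] [-0.1, -0.3, 0.0]
(-0.112, -0.005, 0.008) [-2.97, -0.23, 0.26] [-0.1, -0.3, 0.0]
(-0.069, -0.005, 0.008) [-7.27, -0.23, 0.24] [-0.1, -0.3, 0.0]
```

View pics/c1.png

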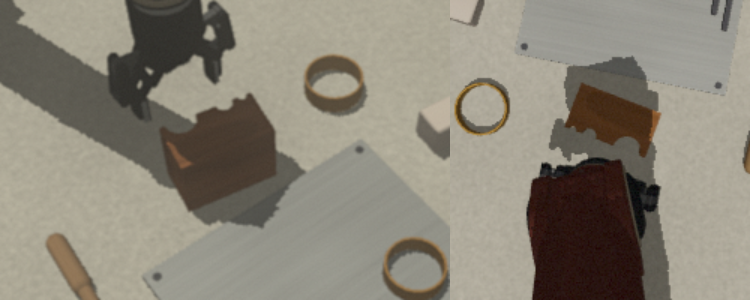

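The crop shows the open fingers behind the grooved face, clear of the block, with the block at about (225,150) in the left half.

Request:
step_arm([
  [[-1.3,-0.2,0.5],[0,0,0],100],
  [[-2.3,-0.2,0.5],[0,0,0],100],
  [[-2.9,-0.2,0.5],[0,0,0],100],
  [[-3.4,-0.2,0.5],[0,0,0],100],
  [[-3.9,-0.2,0.5],[0,0,0],100],
  [[-4.4,-0.2,0.5],[0,0,0],100],
  [[-4.9,-0.2,0.5],[0,0,0],100],
  [[-5.4,-0.2,0.5],[0,0,0],100],
])

```text
time: 3.2
tool_pos: [0.4848, 0.0623, 0.0075]
orientation: [-0.288, -3.127, 0.0]
ft_force: [-3.3, 0.4, 2.8]
gripper_width: 0.0854
grasp_force: 2.1
```

```bash
cat > see.py <<'E'
from meas import *
from go import ex,ey,E
def blk(lo,hi,zt):
    p,d,P=top(); m=block(p,P,lo,hi); v,u=np.nonzero(m); W=np.array([ray('top',a,b,zt) for a,b in zip(u,v)])-E
    W=np.stack([W@ex,W@ey],1).astype(np.float32); rr=cv2.minAreaRect(W); print('px',m.sum(),'block plate-frame',rr,cv2.boxPoints(rr).round(4).tolist()); return p
E
python3 go.py "[(-.069,-.005,.006)]"; python3 -c "
from see import *
blk(.076,.094,.084)"
```

```text
now plate -0.0864 -0.0041 0.0075 F [-3.29 -0.16  2.75] t 3.2
(-0.069, -0.005, 0.006) [-1.74, -0.09, 0.15] [-0.0, -0.1, 0.0]
px 244 block plate-frame ((-0.04010443761944771, 0.034909673035144806), (0.040090374648571014, 0.03827885910868645), 11.216717720031738) [[-0.06350000202655792, 0.049800001084804535], [-0.0560000017285347, 0.012199999764561653], [-0.016699999570846558, 0.019999999552965164], [-0.02419999986886978, 0.0575999990105629]]
```

Request:
step_arm([
  [[-0.3,0,0.1],[0,0,0],100],
  [[-0.6,0,0.1],[0,0,0],100],
  [[-0.9,0,0.1],[0,0,0],100],
  [[-1.2,0,0.1],[0,0,0],100],
  [[-1.4,0,0.1],[0,0,0],100],
])

```text
time: 3.88
tool_pos: [0.4993, 0.0598, 0.0066]
orientation: [0.288, 3.128, 0.0]
ft_force: [-4.0, 0.7, 3.0]
gripper_width: 0.0854
grasp_force: 1.9
```

```bash
python3 go.py "[(-.069,-.005,.006)]"; python3 - <<'E'
from see import *
p=blk(.07,.094,.084); q,_=r.grab_frame('scene')
cv2.imwrite('pics/c2.png',np.hstack([cv2.resize(q[140:290,180:405],(450,300)),cv2.resize(p[230:330,250:350],(300,300))]))
E
```

```text
now plate -0.0718 -0.0039 0.0066 F [-4.04 -0.07  2.96] t 3.875
(-0.069, -0.005, 0.006) [-0.28, -0.11, 0.06] [0.0, 0.0, 0.0]
px 174 block plate-frame ((-0.0237899087369442, 0.041288167238235474), (0.036438703536987305, 0.02493223361670971), 11.559065818786621) [[-0.04410000145435333, 0.04989999905228615], [-0.03909999877214432, 0.02539999969303608], [-0.0034000000450760126, 0.03269999846816063], [-0.00839999970048666, 0.05719999969005585]]
```

View pics/c2.png

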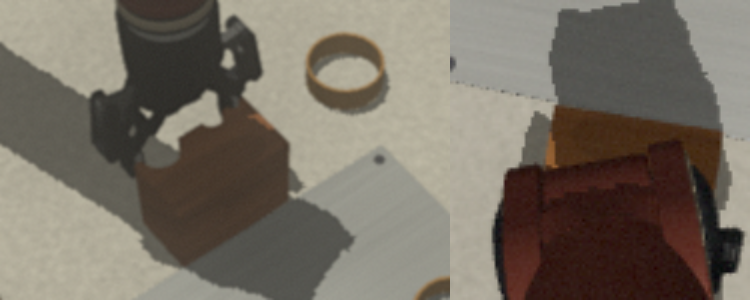

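The foot is nearly at the plate and square to it: the bottom edge in the left crop runs along the fence from (180,265) to (290,200).

Request:
step_arm([
  [[-0.2,0,0.1],[0,0,0],100],
  [[-0.4,0,0.1],[0,0,0],100],
])

```text
time: 4.22
tool_pos: [0.5014, 0.059, 0.0055]
orientation: [-0.289, -3.125, 0.001]
ft_force: [-6.8, 2.3, 5.2]
gripper_width: 0.0851
grasp_force: 3.4
```

Request:
step_arm([
  [[-0.2,0,0],[0,0,0],100],
  [[-0.2,0,0],[0,0,0],100],
])

```text
time: 4.47
tool_pos: [0.502, 0.0587, 0.0053]
orientation: [-0.29, -3.122, 0.001]
ft_force: [-6.4, 1.9, 5.0]
gripper_width: 0.0853
grasp_force: 3.7
```

```bash
python3 go.py "[(-.069,-.005,.006)]"
```

```text
now plate -0.0688 -0.0045 0.0053 F [-6.68  0.71  5.02] t 4.475
(-0.069, -0.005, 0.006) [0.02, -0.05, -0.07] [-0.1, -0.3, -0.0]
```

Request:
step_arm([
  [[-0.3,0,0],[0,0,0],100],
  [[-0.6,0,0],[0,0,0],100],
  [[-0.6,0,0],[0,0,0],100],
])

```text
time: 4.85
tool_pos: [0.5025, 0.0581, 0.0051]
orientation: [-0.29, -3.112, 0.003]
ft_force: [-14.5, 3.5, 12.9]
gripper_width: 0.0852
grasp_force: 7.5
```

```bash
python3 go.py "[(-.069,-.005,.006)]"; python3 - <<'E'
from see import *
p=blk(.07,.094,.084); q,_=r.grab_frame('scene')
cv2.imwrite('pics/c3.png',np.hstack([cv2.resize(q[140:290,180:405],(450,300)),cv2.resize(p[230:330,250:350],(300,300))]))
E
```

```text
now plate -0.0682 -0.005 0.0051 F [-14.92   0.74  12.94] t 4.85
(-0.069, -0.005, 0.006) [0.08, 0.0, -0.09] [-0.2, -0.9, -0.1]
px 116 block plate-frame ((-0.016149848699569702, 0.04235848784446716), (0.03202882036566734, 0.020278701558709145), 2.235048532485962) [[-0.032499998807907104, 0.051899999380111694], [-0.03180000185966492, 0.031599998474121094], [0.00019999999494757503, 0.03290000185370445], [-0.0005000000237487257, 0.05310000106692314]]
```

View pics/c3.png

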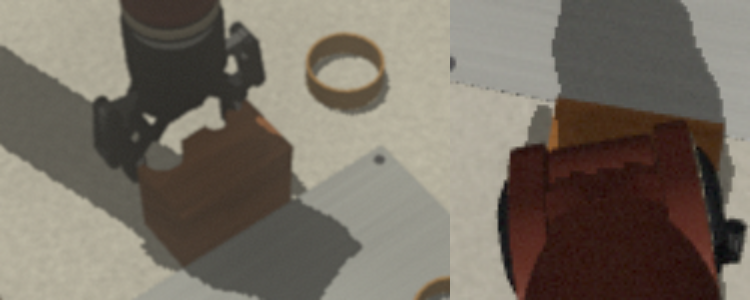

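The block is seated: the lower edge lies along the fence, the top front edge reads x = 0 and it stalls at 15 N. Next I back off and raise the fingertips for tipping.

Request:
step_arm([
  [[1.0,0,0],[0,0,0],100],
  [[2.0,0,0],[0,0,0],100],
  [[2.0,0,-2],[0,0,0],100],
  [[2.0,0,-4.7],[0,0,0],100],
  [[2.0,0,-4.7],[0,0,0],100],
])

```text
time: 5.58
tool_pos: [0.4944, 0.0612, 0.0545]
orientation: [0.289, 3.12, 0.002]
ft_force: [-0.2, 0.6, -0.3]
gripper_width: 0.085
grasp_force: 0.0
```

```bash
python3 - <<'E'
from go import *
import math
L=[(-.0685,-.005,.052)]
for t in (5,10,20,30,40,50,57):
    f=math.radians(137.5-t); a=math.radians(t)
    L.append((round(-.0085+.0814*math.cos(f)+.003*math.cos(a),4),-.005,round(.010-.013+.0814*math.sin(f)-.003*math.sin(a),4)))
plan(L)
E
python3 -c "
from see import *
blk(.07,.094,.084)"
```

```text
now plate -0.0768 -0.0034 0.0545 F [-0.34  0.57 -0.25] t 5.575
(-0.0685, -0.005, 0.052) [-0.83, -0.16, 0.25] [0.1, 0.4, -0.0]
(-0.0605, -0.005, 0.0568) [-1.63, -0.16, -0.22] [0.1, 0.4, -0.0]
(-0.0551, -0.005, 0.0611) [-2.17, -0.15, -0.65] [0.1, 0.4, -0.0]
(-0.0433, -0.005, 0.0682) [-3.36, -0.15, -1.35] [0.1, 0.4, -0.0]
(-0.0304, -0.005, 0.0731) [-4.65, -0.15, -1.83] [0.1, 0.4, -0.0]
(-0.0168, -0.005, 0.0758) [-6.02, -0.15, -2.09] [0.1, 0.4, -0.0]
(-0.003, -0.005, 0.076) [-7.4, -0.15, -2.1] [0.1, 0.4, -0.0]
(0.0066, -0.005, 0.0748) [-8.35, -0.15, -1.97] [0.1, 0.4, -0.0]
px 306 block plate-frame ((-0.025596996769309044, 0.027750076726078987), (0.045509736984968185, 0.04828697815537453), 5.368058204650879) [[-0.05050000175833702, 0.04969999939203262], [-0.04600000008940697, 0.0015999999595806003], [-0.000699999975040555, 0.005799999926239252], [-0.005200000014156103, 0.05389999970793724]]
```

```bash
cat >> see.py <<'E'
def front(lo,hi,zt):
    p,d,P=top(); m=block(p,P,lo,hi); v,u=np.nonzero(m)
    W=np.array([ray('top',a,b,zt) for a,b in zip(u,v)])-E; X,Y=W@ex,W@ey
    us=sorted(set(u)); I=[np.flatnonzero(u==k)[np.argmin(v[u==k])] for k in us][3:-3]
    k=np.polyfit(Y[I],X[I],1); print('front edge: yaw',-np.rad2deg(np.arctan(k[0])).round(2),'x at y=-.05,0,.05',np.polyval(k,[-.05,0,.05]).round(4),'Y',Y.min().round(4),Y.max().round(4),'resid',np.std(np.polyval(k,Y[I])-X[I]).round(4))
E
python3 -c "
from see import *
front(.07,.094,.084)"
```

```text
front edge: yaw -34.96 x at y=-.05,0,.05 [-0.0713 -0.0364 -0.0014] Y 0.0025 0.0522 resid 0.0054
```

```bash
sed -i 's/>45/>22/' meas.py; python3 -c "
from see import *
front(.07,.094,.084); blk(.07,.094,.084)"
```

```text
front edge: yaw 2.3 x at y=-.05,0,.05 [-0.0012 -0.0032 -0.0052] Y -0.058 0.0527 resid 0.0014
px 1117 block plate-frame ((-0.02737581916153431, -0.0028833746910095215), (0.05121062695980072, 0.10982964932918549), 2.254889726638794) [[-0.05510000139474869, 0.050999999046325684], [-0.05079999938607216, -0.058800000697374344], [0.00039999998989515007, -0.056699998676776886], [-0.004000000189989805, 0.05299999937415123]]
```

Request:
step_arm([
  [[0.8,0,0],[0,0,2],100],
  [[0.8,0,2.5],[0,0,4],100],
  [[0.8,0,4.8],[0,0,4],100],
  [[0,0,4.9],[0,0,4],100],
  [[-0.4,0,4.9],[0,0,4],100],
  [[-0.7,0,4.9],[0,0,4],100],
  [[-1.0,0,4.9],[0,0,4],100],
  [[-1.2,0,4.9],[0,0,4],100],
])

```text
time: 6.78
tool_pos: [0.5012, 0.0597, 0.0039]
orientation: [-0.394, -3.114, -0.0]
ft_force: [-5.1, 1.7, 4.7]
gripper_width: 0.0855
grasp_force: 3.0
```

```bash
python3 go.py "[(-.069,-.005,.006)]";python3 -c "
from see import *
front(.07,.094,.084); blk(.07,.094,.084)"
```

```text
now plate -0.0698 -0.0036 0.0039 F [-5.28  0.73  4.72] t 6.775
(-0.069, -0.005, 0.006) [-0.09, -0.13, -0.21] [-0.0, -0.2, -3.9]
front edge: yaw 0.27 x at y=-.05,0,.05 [-0.0001 -0.0003 -0.0005] Y -0.0581 0.0518 resid 0.0011
px 755 block plate-frame ((-0.014818405732512474, -0.002509959042072296), (0.03978879749774933, 0.11211934685707092), 5.940220355987549) [[-0.04039999842643738, 0.05119999870657921], [-0.02879999950528145, -0.06030000001192093], [0.01080000028014183, -0.05620000138878822], [-0.0007999999797903001, 0.05530000105500221]]
```

Request:
step_arm([
  [[-0.2,0,0],[0,0,0],100],
  [[-0.5,0,0],[0,0,0],100],
  [[-0.5,0,0],[0,0,0],100],
])

```text
time: 7.25
tool_pos: [0.502, 0.0593, 0.0036]
orientation: [-0.389, -3.107, 0.001]
ft_force: [-9.5, 3.5, 8.1]
gripper_width: 0.0855
grasp_force: 5.6
```

```bash
python3 go.py "[(-.069,-.005,.006)]";python3 -c "
from see import *
front(.07,.094,.084)"
```

```text
now plate -0.0689 -0.0039 0.0036 F [-9.99  1.68  8.11] t 7.25
(-0.069, -0.005, 0.006) [0.0, -0.11, -0.24] [-0.1, -0.6, -3.7]
front edge: yaw 1.29 x at y=-.05,0,.05 [0.0025 0.0014 0.0002] Y -0.0258 0.0518 resid 0.0014
```

Request:
step_arm([
  [[1.0,0,0],[0,0,0],100],
  [[2.2,0,0],[0,0,0],100],
  [[2.2,0,-2],[0,0,-2],100],
  [[2.2,0,-4.9],[0,0,-4],100],
  [[2.2,0,-4.9],[0,0,-4],100],
])

```text
time: 7.92
tool_pos: [0.4885, 0.063, 0.0545]
orientation: [0.29, 3.122, 0.001]
ft_force: [0.1, 0.6, -1.4]
gripper_width: 0.0851
grasp_force: 0.0
```

```bash
cat > arc.py <<'E'
from go import *
import math
L=[(-.0685,-.005,.052)]
for t in (5,10,20,30,40,50,57):
    f=math.radians(137.5-t); a=math.radians(t)
    L.append((round(-.0085+.0814*math.cos(f)+.003*math.cos(a),4),-.004,round(.010-.013+.0814*math.sin(f)-.003*math.sin(a),4)))
plan(L)
E
python3 arc.py;python3 -c "
from see import *
front(.07,.094,.084)"
```

```text
now plate -0.0829 -0.0028 0.0545 F [-0.04  0.59 -1.4 ] t 7.925
(-0.0685, -0.005, 0.052) [-1.43, -0.22, 0.25] [0.1, 0.3, -0.1]
(-0.0605, -0.004, 0.0568) [-2.24, -0.12, -0.22] [0.1, 0.3, -0.1]
(-0.0551, -0.004, 0.0611) [-2.78, -0.12, -0.65] [0.1, 0.3, -0.1]
(-0.0433, -0.004, 0.0682) [-3.96, -0.12, -1.35] [0.1, 0.3, -0.1]
(-0.0304, -0.004, 0.0731) [-5.26, -0.12, -1.83] [0.1, 0.3, -0.1]
(-0.0168, -0.004, 0.0758) [-6.62, -0.11, -2.1] [0.1, 0.3, -0.1]
(-0.003, -0.004, 0.076) [-8.0, -0.11, -2.11] [0.1, 0.3, -0.1]
(0.0066, -0.004, 0.0748) [-8.96, -0.11, -1.98] [0.1, 0.3, -0.1]
front edge: yaw 2.17 x at y=-.05,0,.05 [ 0.0001 -0.0018 -0.0036] Y -0.058 0.0518 resid 0.0038
```

```bash
python3 - <<'E'
from see import *
p,d,P=top(); m=block(p,P,.07,.094); v,u=np.nonzero(m)
W=np.array([ray('top',a,b,.084) for a,b in zip(u,v)])-E; X,Y=W@ex,W@ey
print([(int(k),int(v[u==k].min()),float(X[np.flatnonzero(u==k)[np.argmin(v[u==k])]].round(4))) for k in sorted(set(u))[::4]])
q,_=r.grab_frame('scene')
K,R,t=cam('top')
def px(w): c=K@(R@w+t); return tuple(((c[:2]/c[2]-[270,240])*5).astype(int).tolist())
o=cv2.resize(p[240:340,270:350],(400,500),interpolation=cv2.INTER_CUBIC)
cv2.line(o,px(E+ey*.03+[0,0,.084]),px(E-ey*.03+[0,0,.084]),(255,0,0),1)
o2=cv2.resize(q[180:280,230:310],(400,500),interpolation=cv2.INTER_CUBIC)
cv2.imwrite('pics/c4.png',np.hstack([o,cv2.convertScaleAbs(o2,alpha=2)]))
E
```

```text
[(280, 290, -0.0542), (284, 271, -0.0171), (288, 263, -0.0005), (292, 264, -0.0009), (296, 265, -0.0013), (300, 266, -0.0017), (304, 266, -0.0002), (308, 267, -0.0006), (312, 268, -0.001), (316, 269, -0.0013), (320, 270, -0.0017), (324, 270, -0.0002), (328, 271, -0.0006), (332, 272, -0.001), (336, 273, -0.0014), (340, 274, -0.0018)]
```

View pics/c4.png

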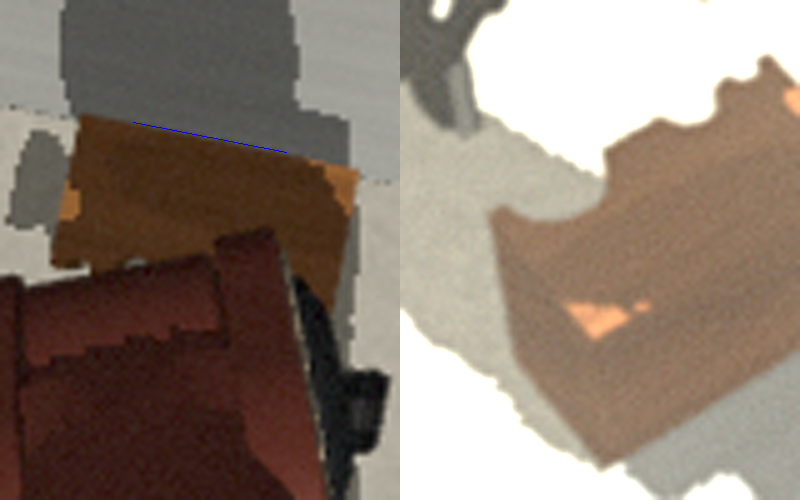

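The block's front edge is parallel to the fence line within a pixel, so it is flush. Now I tip it along the arc.

Request:
step_arm([
  [[-0.8,0,0.2],[0,0,0],100],
  [[-1.3,0,0.2],[0,0,0],100],
  [[-1.8,0,0],[0,0,0],100],
  [[-2.3,0,-0.3],[0,0,0],100],
])

```text
time: 8.57
tool_pos: [0.5093, 0.0589, 0.0556]
orientation: [-0.289, -3.128, 0.0]
ft_force: [-0.0, 0.9, 0.1]
gripper_width: 0.0854
grasp_force: 0.0
```

```bash
python3 arc.py;python3 -c "
from see import *
front(.06,.12,.084)"
```

```text
now plate -0.0617 -0.0029 0.0556 F [-0.17  0.86  0.08] t 8.575
(-0.0685, -0.005, 0.052) [0.68, -0.21, 0.36] [-0.0, -0.0, 0.0]
(-0.0605, -0.004, 0.0568) [-0.12, -0.11, -0.12] [-0.0, -0.0, 0.0]
(-0.0551, -0.004, 0.0611) [-0.66, -0.11, -0.55] [-0.0, -0.0, 0.0]
(-0.0433, -0.004, 0.0682) [-1.84, -0.11, -1.26] [-0.0, -0.0, 0.0]
(-0.0304, -0.004, 0.0731) [-3.13, -0.11, -1.75] [-0.0, -0.0, 0.0]
(-0.0168, -0.004, 0.0758) [-4.49, -0.11, -2.02] [-0.0, -0.0, 0.0]
(-0.003, -0.004, 0.076) [-5.87, -0.11, -2.04] [-0.0, -0.0, 0.0]
(0.0066, -0.004, 0.0748) [-6.83, -0.11, -1.92] [-0.0, -0.0, 0.0]
front edge: yaw 1.25 x at y=-.05,0,.05 [ 0.0008 -0.0003 -0.0014] Y -0.0088 0.0516 resid 0.0012
```

Request:
step_arm([
  [[-0.4,0,0],[0,0,0],100],
  [[-0.8,0,0],[0,0,0],100],
])

```text
time: 8.88
tool_pos: [0.517, 0.0576, 0.0557]
orientation: [-0.289, -3.128, 0.0]
ft_force: [-0.2, -0.1, 0.2]
gripper_width: 0.0855
grasp_force: 0.0
```

```bash
python3 arc.py|head -1;python3 - <<'E'
from see import *
front(.06,.12,.084)
q,_=r.grab_frame('scene'); p,_=r.grab_frame('top')
cv2.imwrite('pics/c5.png',np.hstack([cv2.convertScaleAbs(cv2.resize(q[130:290,180:340],(500,500)),alpha=1.6),cv2.resize(p[240:340,270:330],(300,500))]))
E
```

```text
now plate -0.0539 -0.0029 0.0557 F [-0.23 -0.15  0.21] t 8.875
front edge: yaw -1.51 x at y=-.05,0,.05 [-0.0028 -0.0015 -0.0002] Y 0.0229 0.0516 resid 0.0005
```

View pics/c5.png

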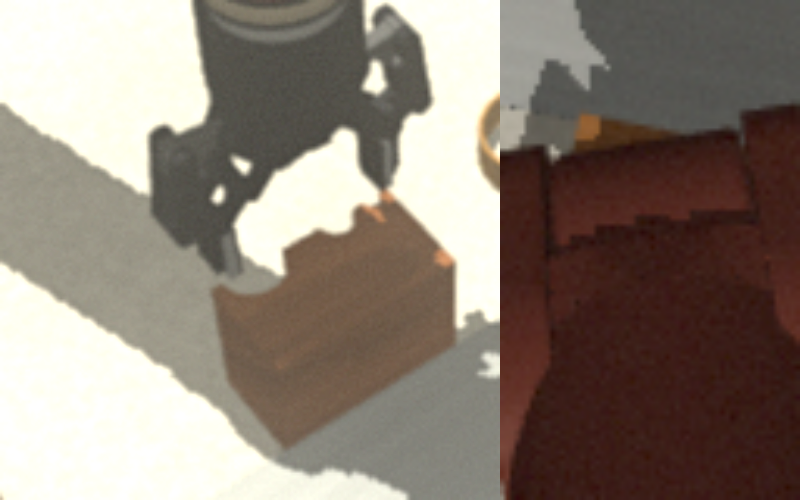

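The fingertips seem to sit at or over the block's head level (crop (235,270) and (385,190)) with no contact. I'll check tip height with depth.

```bash
python3 - <<'E'
from see import *
p,d=r.grab_frame('scene'); P=cloud('scene',d)-E
X,Y,Z=P@ex,P@ey,P[...,2]
g=p.astype(int); dark=(g.max(-1)<75)&(g.max(-1)-g.min(-1)<22)&(d>0)
for sgn in(1,-1):
    m=dark&(Z>.03)&(Z<.16)&(Y*sgn>.03)&(Y*sgn<.085)&(X>-.12)&(X<0)
    for lo in np.arange(.04,.13,.01):
        k=m&(Z>=lo)&(Z<lo+.01)
        if k.sum()>3: print(sgn,lo.round(2),k.sum(),'X',np.percentile(X[k],[3,97]).round(4),'Y',np.percentile(Y[k],[3,97]).round(4),'Zmin',Z[k].min().round(4))
E
```

```text
1 0.11 36 X [-0.0609 -0.0424] Y [0.0381 0.0506] Zmin 0.1107
1 0.12 46 X [-0.0608 -0.0418] Y [0.0379 0.0507] Zmin 0.1201
-1 0.04 19 X [-0.0542 -0.017 ] Y [-0.0574 -0.0559] Zmin 0.0401
-1 0.05 24 X [-0.0559 -0.0004] Y [-0.0573 -0.0358] Zmin 0.0501
-1 0.06 25 X [-0.0545 -0.0003] Y [-0.0571 -0.0347] Zmin 0.0602
-1 0.07 16 X [-0.0409 -0.0002] Y [-0.0576 -0.0355] Zmin 0.0702
-1 0.11 26 X [-0.0498 -0.0427] Y [-0.0596 -0.0464] Zmin 0.1108
-1 0.12 46 X [-0.0592 -0.042 ] Y [-0.0604 -0.0479] Zmin 0.1208
```

```bash
python3 - <<'E'
from see import *
p,d=r.grab_frame('scene'); P=cloud('scene',d)-E
X,Y,Z=P@ex,P@ey,P[...,2]
g=p.astype(int); nb=(g[...,2]-g[...,0]<16)&(d>0)
for sgn in(1,-1):
    m=nb&(Y*sgn>.03)&(Y*sgn<.075)&(X>-.09)&(X<-.02)
    for lo in np.arange(.06,.125,.005):
        k=m&(Z>=lo)&(Z<lo+.005)
        if k.sum()>1: print(sgn,lo.round(3),k.sum(),'X',np.percentile(X[k],[3,97]).round(4),'Y',np.percentile(Y[k],[3,97]).round(4))
E
```

```text
1 0.105 10 X [-0.0609 -0.0449] Y [0.0386 0.0414]
1 0.11 20 X [-0.0612 -0.0437] Y [0.0382 0.05  ]
1 0.115 29 X [-0.0629 -0.0431] Y [0.0383 0.0511]
1 0.12 25 X [-0.0623 -0.0427] Y [0.0386 0.0509]
-1 0.06 2 X [-0.0583 -0.0577] Y [-0.0569 -0.0569]
-1 0.105 7 X [-0.0488 -0.0435] Y [-0.0535 -0.0475]
-1 0.11 12 X [-0.0481 -0.0428] Y [-0.0565 -0.0469]
-1 0.115 26 X [-0.0569 -0.0423] Y [-0.0598 -0.0472]
-1 0.12 24 X [-0.0597 -0.0425] Y [-0.0605 -0.0475]
```

```bash
python3 - <<'E'
from see import *
p,d=r.grab_frame('scene'); P=cloud('scene',d)-E
for u,vs in((254,range(198,222,2)),(303,range(178,202,2))):
    for v in vs: q=P[v,u]; print(u,v,p[v,u],(q@ex).round(3),(q@ey).round(3),q[2].round(3))
E
```

```text
254 198 [41 45 48] -0.042 -0.047 0.156
254 200 [73 81 83] -0.043 -0.047 0.15
254 202 [ 95 106 109] -0.146 0.004 0.004
254 204 [69 77 78] -0.044 -0.047 0.14
254 206 [60 66 67] 0.464 -0.299 0.844
254 208 [62 65 68] -0.045 -0.048 0.13
254 210 [64 69 70] -0.044 -0.049 0.127
254 212 [68 75 75] -0.041 -0.051 0.126
254 214 [69 75 75] -0.044 -0.05 0.117
254 216 [68 74 74] -0.042 -0.052 0.116
254 218 [74 82 83] -0.043 -0.051 0.109
254 220 [85 94 96] -0.114 -0.017 0.001
303 178 [71 76 78] -0.044 0.043 0.136
303 180 [67 72 75] -0.044 0.043 0.13
303 182 [68 75 75] -0.043 0.042 0.127
303 184 [65 72 72] -0.043 0.042 0.122
303 186 [64 69 72] -0.043 0.042 0.118
303 188 [65 71 72] -0.043 0.042 0.113
303 190 [ 93 113 127] -0.118 0.092 -0.001
303 192 [ 62  88 128] -0.057 0.05 0.084
303 194 [51 68 93] -0.053 0.048 0.085
303 196 [51 62 76] -0.049 0.045 0.085
303 198 [52 64 79] -0.047 0.043 0.083
303 200 [51 63 78] -0.043 0.04 0.084
```

Depth puts the open tips about 50 mm above the TCP at this opening, too high to touch the block. I'll back off, close the fingers, whose shut tips are at the TCP, and push on the centre land.

Request:
step_arm([
  [[2,0,-0.5],[0,0,0],100],
  [[4.5,0,-1],[0,0,0],0],
  [[4.5,0,-1],[0,0,0],0],
  [[4.5,0,-1],[0,0,0],0],
  [[4.5,0,-1],[0,0,0],0],
  [[4.5,0,-1],[0,0,0],0],
  [[4.5,0,-1],[0,0,0],0],
])

```text
time: 10.05
tool_pos: [0.4729, 0.0657, 0.0655]
orientation: [-0.289, -3.128, 0.0]
ft_force: [-0.2, -0.8, 0.2]
gripper_width: 0.0
grasp_force: 0.0
```

```bash
sed -i 's/-.0085/-.011/; s/.010-.013+/.010+/; s/(-.0685,-.005,.052)/(-.074,-.003,.065)/; s/-.004,round/-.003,round/' arc.py; python3 arc.py; python3 - <<'E'
from see import *
print(r.read_state()['gripper_width'])
p,d=r.grab_frame('scene'); P=cloud('scene',d)-E
X,Y,Z=P@ex,P@ey,P[...,2]
m=(d>0)&(abs(Y)<.03)&(X>-.13)&(X<-.06)&(Z>.02)
for lo in np.arange(.02,.18,.01):
    k=m&(Z>=lo)&(Z<lo+.01)
    if k.sum()>1: print(lo.round(3),k.sum(),'X',np.percentile(X[k],[3,97]).round(4),'Y',np.percentile(Y[k],[3,97]).round(4))
t,_=r.grab_frame('top')
cv2.imwrite('pics/c6.png',np.hstack([cv2.convertScaleAbs(cv2.resize(p[110:290,180:340],(444,500)),alpha=1.6),cv2.resize(t[240:340,270:330],(300,500))]))
E
```

```text
now plate -0.0988 -0.003 0.0655 F [-0.01 -0.85  0.18] t 10.05
(-0.074, -0.003, 0.065) [-2.48, -0.0, 0.05] [-0.0, -0.0, -0.0]
(-0.063, -0.003, 0.0698) [-3.58, -0.0, -0.43] [-0.0, -0.0, -0.0]
(-0.0576, -0.003, 0.0741) [-4.12, -0.0, -0.86] [-0.0, -0.0, -0.0]
(-0.0458, -0.003, 0.0812) [-5.3, -0.0, -1.57] [-0.0, -0.0, -0.0]
(-0.0329, -0.003, 0.0861) [-6.59, -0.0, -2.06] [-0.0, -0.0, -0.0]
(-0.0193, -0.003, 0.0888) [-7.95, -0.0, -2.33] [-0.0, -0.0, -0.0]
(-0.0055, -0.003, 0.089) [-9.33, -0.0, -2.35] [-0.0, -0.0, -0.0]
(0.0041, -0.003, 0.0878) [-10.29, -0.0, -2.23] [-0.0, -0.0, -0.0]
3.590117163330678e-05
0.08 2 X [-0.0606 -0.0602] Y [-0.0045 -0.001 ]
0.1 22 X [-0.0939 -0.0873] Y [-0.0136  0.0051]
0.11 74 X [-0.1047 -0.0867] Y [-0.0176  0.0089]
0.12 76 X [-0.1013 -0.0869] Y [-0.0178  0.0082]
0.13 61 X [-0.0938 -0.0864] Y [-0.0171  0.0077]
0.14 85 X [-0.0942 -0.0854] Y [-0.0228  0.0197]
0.15 226 X [-0.1071 -0.0855] Y [-0.0285  0.0269]
0.16 100 X [-0.1068 -0.0818] Y [-0.0296  0.0289]
0.17 102 X [-0.0933 -0.0806] Y [-0.0206  0.0286]
```

View pics/c6.png

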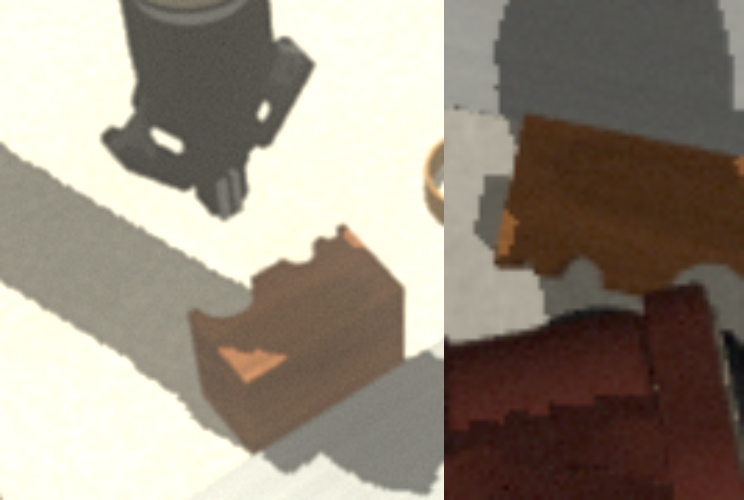

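The view shows the closed tips at crop (225,215), well above the block, with bench visible under them. I'll measure the tip end precisely before lowering.

```bash
python3 - <<'E'
from see import *
s=r.read_state(); w=s['tool_pos']
p,d=r.grab_frame('scene'); P=cloud('scene',d)-E
K,R,t=cam('scene'); c=K@(R@w+t); print('TCP projects',c[:2]/c[2]); 
X,Y,Z=P@ex,P@ey,P[...,2]
for u in range(256,268,2):
    print(u,[(v,int(p[v,u,1]),round(float(Z[v,u]),3),round(float(X[v,u]),3)) for v in range(178,194,2)])
pc=r.camera_params('wrist'); print(pc['hand_eye'])
E
```

```text
TCP projects [262.49316322 198.43474239]
256 [(178, 50, 0.13, -0.092), (180, 52, 0.128, -0.091), (182, 51, 0.121, -0.093), (184, 48, 0.119, -0.091), (186, 70, 0.112, -0.093), (188, 149, 0.0, -0.174), (190, 166, -0.001, -0.171), (192, 165, 0.003, -0.164)]
258 [(178, 68, 0.132, -0.089), (180, 62, 0.124, -0.092), (182, 60, 0.119, -0.092), (184, 53, 0.115, -0.092), (186, 63, 0.109, -0.093), (188, 136, -0.0, -0.172), (190, 168, 0.0, -0.168), (192, 168, 0.002, -0.162)]
260 [(178, 77, 0.132, -0.087), (180, 76, 0.128, -0.087), (182, 79, 0.122, -0.088), (184, 74, 0.118, -0.088), (186, 69, 0.112, -0.089), (188, 91, 0.107, -0.089), (190, 164, -0.0, -0.166), (192, 170, -0.002, -0.163)]
262 [(178, 61, 0.129, -0.088), (180, 65, 0.124, -0.088), (182, 64, 0.117, -0.09), (184, 73, 0.114, -0.089), (186, 71, 0.112, -0.087), (188, 120, 0.105, -0.089), (190, 162, -0.001, -0.164), (192, 166, 0.0, -0.159)]
264 [(178, 68, 0.125, -0.088), (180, 64, 0.122, -0.088), (182, 60, 0.117, -0.088), (184, 61, 0.114, -0.087), (186, 73, 0.109, -0.087), (188, 160, 0.002, -0.163), (190, 167, 0.002, -0.16), (192, 163, -0.001, -0.158)]
266 [(178, 68, 0.122, -0.089), (180, 70, 0.117, -0.089), (182, 89, 0.113, -0.089), (184, 82, 0.107, -0.09), (186, 123, -0.002, -0.168), (188, 164, 0.0, -0.163), (190, 168, -0.001, -0.159), (192, 165, 0.001, -0.154)]
[[ 5.34371726e-04 -9.61091325e-01 -2.76230301e-01  7.08163773e-02]
 [ 9.99999783e-01  4.07091417e-04  5.18116875e-04  1.07058505e-03]
 [-3.85506649e-04 -2.76230518e-01  9.61091334e-01 -1.79022506e-01]
 [ 0.00000000e+00  0.00000000e+00  0.00000000e+00  1.00000000e+00]]
```

Request:
step_arm([
  [[0,0,2],[0,0,0],0],
  [[0,0,3.6],[0,0,0],0],
  [[-1.5,0,3.6],[0,0,0],0],
  [[-2.2,0,3.6],[0,0,0],0],
  [[-2.6,0,3.6],[0,0,0],0],
  [[-3.0,0,3.5],[0,0,0],0],
])

```text
time: 10.95
tool_pos: [0.5009, 0.0604, 0.0306]
orientation: [-0.288, -3.126, 0.0]
ft_force: [-3.6, 0.6, 2.9]
gripper_width: 0.0
grasp_force: 1.7
```

```bash
sed -i 's/.010+.0814/.010-.036+.0814/; s/.003,.065)/.003,.029)/' arc.py; python3 arc.py; cat > tip.py <<'E'
from see import *
p,d=r.grab_frame('scene'); P=cloud('scene',d)-E
X,Y,Z=P@ex,P@ey,P[...,2]; g=p.astype(int); br=(g[...,2]-g[...,0]>12)&(d>0)&(abs(Y)<.08)&(X>-.1)&(X<.1)&(Z>.012)
print('brown zmax',np.percentile(Z[br],99).round(4),'X',np.percentile(X[br],[1,99]).round(4),'Y',np.percentile(Y[br],[1,99]).round(4))
E
python3 tip.py
```

```text
now plate -0.0702 -0.003 0.0306 F [-3.7  -0.04  2.93] t 10.95
(-0.074, -0.003, 0.029) [0.38, 0.0, 0.17] [-0.0, -0.1, 0.0]
(-0.063, -0.003, 0.0338) [-0.72, -0.0, -0.32] [-0.0, -0.1, 0.0]
(-0.0576, -0.003, 0.0381) [-1.26, -0.0, -0.75] [-0.0, -0.1, 0.0]
(-0.0458, -0.003, 0.0452) [-2.44, -0.0, -1.46] [-0.0, -0.1, 0.0]
(-0.0329, -0.003, 0.0501) [-3.72, -0.0, -1.96] [-0.0, -0.1, 0.0]
(-0.0193, -0.003, 0.0528) [-5.08, -0.0, -2.23] [-0.0, -0.1, 0.0]
(-0.0055, -0.003, 0.053) [-6.46, -0.0, -2.25] [-0.0, -0.1, 0.0]
(0.0041, -0.003, 0.0518) [-7.42, -0.0, -2.13] [-0.0, -0.1, 0.0]
brown zmax 0.4549 X [-0.0965  0.0013] Y [-0.0571  0.0492]
```

Contact at 3.7 N as expected. Now the arc.

Request:
step_arm([
  [[-0.4,0,-0.2],[0,0,0],0],
  [[-0.9,0,-0.5],[0,0,0],0],
  [[-1.4,0,-0.8],[0,0,0],0],
  [[-1.9,0,-1.1],[0,0,0],0],
])

```text
time: 11.5
tool_pos: [0.5173, 0.0572, 0.0421]
orientation: [-0.287, -3.122, 0.001]
ft_force: [-4.7, -0.4, 6.6]
gripper_width: -0.0001
grasp_force: 3.2
```

```bash
sed -i 's/(Z>.012)/(Z>.012)\&(Z<.125)/' tip.py; python3 arc.py; python3 tip.py
```

```text
now plate -0.0535 -0.0031 0.0421 F [-4.58 -1.22  6.6 ] t 11.5
(-0.074, -0.003, 0.029) [2.04, 0.02, 1.33] [-0.1, -0.4, 0.1]
(-0.063, -0.003, 0.0338) [0.94, 0.02, 0.84] [-0.1, -0.4, 0.1]
(-0.0576, -0.003, 0.0381) [0.4, 0.02, 0.4] [-0.1, -0.4, 0.1]
(-0.0458, -0.003, 0.0452) [-0.77, 0.01, -0.31] [-0.1, -0.4, 0.1]
(-0.0329, -0.003, 0.0501) [-2.06, 0.01, -0.81] [-0.1, -0.4, 0.1]
(-0.0193, -0.003, 0.0528) [-3.42, 0.01, -1.09] [-0.1, -0.4, 0.1]
(-0.0055, -0.003, 0.053) [-4.8, 0.01, -1.12] [-0.1, -0.4, 0.1]
(0.0041, -0.003, 0.0518) [-5.76, 0.01, -1.01] [-0.1, -0.4, 0.1]
brown zmax 0.0964 X [-0.0482  0.0187] Y [-0.0575  0.052 ]
```

Block tilted about 14° (head at 96 mm). Continuing.

Request:
step_arm([
  [[-0.5,0,-0.3],[0,0,0],0],
  [[-1.0,0,-0.6],[0,0,0],0],
  [[-1.6,0,-0.8],[0,0,0],0],
  [[-2.2,0,-1.0],[0,0,0],0],
])

```text
time: 12.05
tool_pos: [0.5435, 0.0526, 0.0517]
orientation: [0.289, 3.127, 0.0]
ft_force: [-0.0, 0.5, 0.4]
gripper_width: -0.0001
grasp_force: 0.1
```

```bash
python3 arc.py; python3 tip.py
```

```text
now plate -0.0269 -0.0029 0.0517 F [-0.1   0.5   0.44] t 12.05
(-0.074, -0.003, 0.029) [4.71, -0.01, 2.26] [0.0, 0.1, -0.0]
(-0.063, -0.003, 0.0338) [3.61, -0.01, 1.78] [0.0, 0.1, -0.0]
(-0.0576, -0.003, 0.0381) [3.07, -0.01, 1.35] [0.0, 0.1, -0.0]
(-0.0458, -0.003, 0.0452) [1.89, -0.01, 0.64] [0.0, 0.1, -0.0]
(-0.0329, -0.003, 0.0501) [0.6, -0.01, 0.16] [0.0, 0.1, -0.0]
(-0.0193, -0.003, 0.0528) [-0.76, -0.01, -0.11] [0.0, 0.1, -0.0]
(-0.0055, -0.003, 0.053) [-2.14, -0.01, -0.13] [0.0, 0.1, -0.0]
(0.0041, -0.003, 0.0518) [-3.1, -0.01, -0.01] [0.0, 0.1, -0.0]
brown zmax 0.1021 X [-0.047   0.0407] Y [-0.0574  0.052 ]
```

Request:
step_arm([
  [[-0.7,0,-0.1],[0,0,0],0],
  [[-1.4,0,-0.1],[0,0,0],0],
  [[-2.1,0,-0.1],[0,0,0],0],
  [[-2.6,0,-0.1],[0,0,0],0],
])

```text
time: 12.6
tool_pos: [0.5686, 0.0479, 0.0525]
orientation: [0.289, 3.128, -0.0]
ft_force: [-0.2, -0.5, 0.5]
gripper_width: 0.0
grasp_force: 0.0
```

```bash
python3 arc.py|head -1; python3 tip.py
```

```text
now plate -0.0014 -0.003 0.0525 F [-0.09 -0.57  0.51] t 12.6
brown zmax 0.0723 X [-0.022   0.0619] Y [-0.0572  0.0523]
```

The block has fallen flat: top at about 70 mm, x from -22 to +62 mm. I'll retreat behind it and lower.

Request:
step_arm([
  [[2,0,-0.5],[0,0,0],0],
  [[5,0,-0.5],[0,0,0],0],
  [[7.2,0,-0.5],[0,0,0],0],
  [[7.2,0,2.5],[0,0,0],0],
  [[7.2,0,4.8],[0,0,0],0],
  [[7.2,0,4.8],[0,0,0],0],
])

```text
time: 13.4
tool_pos: [0.4959, 0.0611, 0.0034]
orientation: [-0.288, -3.125, 0.001]
ft_force: [-0.7, 0.2, 0.7]
gripper_width: 0.0001
grasp_force: 0.0
```

```bash
python3 arc.py|head -1; python3 - <<'E'
from see import *
blk(.058,.080,.070)
p,d=r.grab_frame('scene'); P=cloud('scene',d)-E
X,Y,Z=P@ex,P@ey,P[...,2]
t,_=r.grab_frame('top')
cv2.imwrite('pics/c7.png',np.hstack([cv2.convertScaleAbs(cv2.resize(p[110:290,180:340],(444,500)),alpha=1.6),cv2.resize(t[220:320,270:340],(350,500))]))
E
```

```text
now plate -0.0753 -0.0032 0.0034 F [-0.73  0.08  0.68] t 13.4
px 1477 block plate-frame ((0.01879788003861904, 0.016287604346871376), (0.08411016315221786, 0.07137243449687958), 0.04446376487612724) [[-0.02329999953508377, 0.051899999380111694], [-0.02319999970495701, -0.01940000057220459], [0.0608999989926815, -0.01940000057220459], [0.06080000102519989, 0.052000001072883606]]
```

View pics/c7.png

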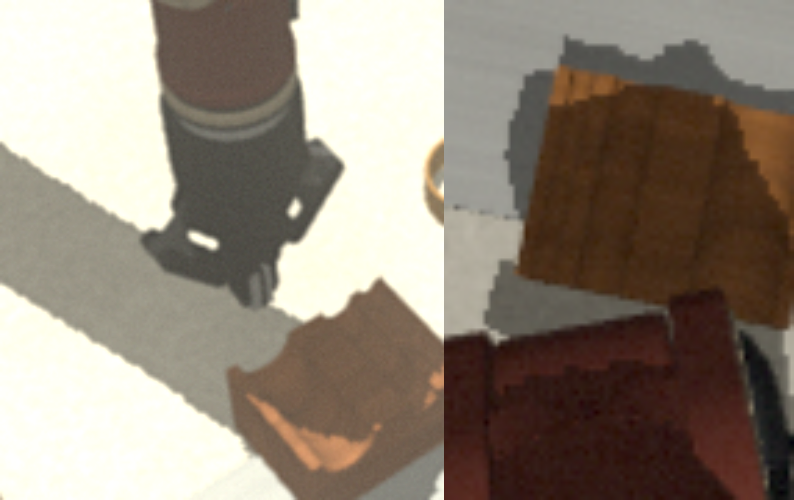

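```bash
python3 - <<'E'
from see import *
p,d=r.grab_frame('scene'); P=cloud('scene',d)-E
X,Y,Z=P@ex,P@ey,P[...,2]
m=(d>0)&(abs(Y+.003)<.012)&(X>-.09)&(X<-.055)&(Z>.012)&(Z<.08)
print(np.sort(Z[m])[:12].round(3), X[m][np.argsort(Z[m])][:12].round(3))
E
```

```text
[0.042 0.042 0.046 0.046 0.047 0.047 0.047 0.047 0.048 0.048 0.048 0.049] [-0.07  -0.067 -0.066 -0.063 -0.062 -0.068 -0.063 -0.063 -0.064 -0.062
 -0.061 -0.062]
```

Measured tip end is about 40 mm above the bench. I'll lower 1 cm and push.

Request:
step_arm([
  [[0,0,1.0],[0,0,0],0],
  [[-2.5,0,1.0],[0,0,0],0],
  [[-3.6,0,1.0],[0,0,0],0],
  [[-4.1,0,1.0],[0,0,0],0],
  [[-4.5,0,1.0],[0,0,0],0],
  [[-4.9,0,1.0],[0,0,0],0],
  [[-5.3,0,1.0],[0,0,0],0],
  [[-5.7,0,1.0],[0,0,0],0],
])

```text
time: 14.6
tool_pos: [0.5482, 0.0517, -0.0054]
orientation: [-0.286, -3.119, 0.001]
ft_force: [-7.0, 0.9, 7.8]
gripper_width: 0.0002
grasp_force: 2.9
```

```bash
python3 arc.py|head -1; python3 - <<'E'
from see import *
blk(.058,.080,.070)
E
```

```text
now plate -0.0221 -0.0029 -0.0054 F [-7.05 -0.41  7.77] t 14.6
px 507 block plate-frame ((0.05388046056032181, 0.016756149008870125), (0.038480840623378754, 0.07122090458869934), 0.38286542892456055) [[0.03440000116825104, 0.05220000073313713], [0.0348999984562397, -0.01899999938905239], [0.07339999824762344, -0.018699999898672104], [0.07289999723434448, 0.05249999836087227]]
```

Request:
step_arm([
  [[-0.4,0,-0.1],[0,0,0],0],
  [[-0.8,0,-0.2],[0,0,0],0],
  [[-1.2,0,-0.3],[0,0,0],0],
  [[-1.6,0,-0.3],[0,0,0],0],
  [[-2.0,0,-0.3],[0,0,0],0],
  [[-2.0,0,-0.3],[0,0,0],0],
])

```text
time: 15.4
tool_pos: [0.574, 0.0469, -0.0023]
orientation: [0.289, 3.127, 0.0]
ft_force: [-0.9, -0.6, -0.7]
gripper_width: 0.0
grasp_force: 0.2
```

```bash
python3 arc.py|head -1; python3 - <<'E'
from see import *
blk(.058,.080,.070)
E
```

```text
now plate 0.0041 -0.0029 -0.0023 F [-0.77 -0.78 -0.71] t 15.4
px 368 block plate-frame ((0.0875450149178505, 0.01973196119070053), (0.029974455013871193, 0.0711389034986496), 11.257406234741211) [[0.06589999794960022, 0.05169999971985817], [0.07980000227689743, -0.01810000091791153], [0.10920000076293945, -0.012199999764561653], [0.09529999643564224, 0.057500001043081284]]
```

Request:
step_arm([
  [[2,0,0],[0,0,0],0],
  [[6,0,0],[0,0,0],0],
  [[8,0,-4],[0,0,0],0],
  [[8,0,-10],[0,0,0],0],
  [[8,4,-15],[0,0,0],0],
  [[8,10,-17],[0,0,0],0],
  [[8,16,-17],[0,0,0],0],
  [[8,22,-17],[0,0,0],0],
])

```text
time: 16.45
tool_pos: [0.536, 0.2804, 0.1691]
orientation: [0.289, 3.124, 0.003]
ft_force: [0.5, -0.2, 0.1]
gripper_width: 0.0002
grasp_force: 0.0
```

```bash
python3 - <<'E'
from see import *
t=blk(.058,.080,.070); cv2.imwrite('pics/end.png',t); print(r.read_state()['time'],r.read_state()['ft_force'])
E
```

```text
px 1453 block plate-frame ((0.056633856147527695, 0.01635354571044445), (0.08473783731460571, 0.07243642210960388), 0.04834587126970291) [[0.0142000000923872, 0.05249999836087227], [0.014299999922513962, -0.019899999722838402], [0.0989999994635582, -0.01979999989271164], [0.0989999994635582, 0.05260000005364418]]
16.5 [1.2691082  8.30706995 0.8800661 ]
```

View pics/end.png

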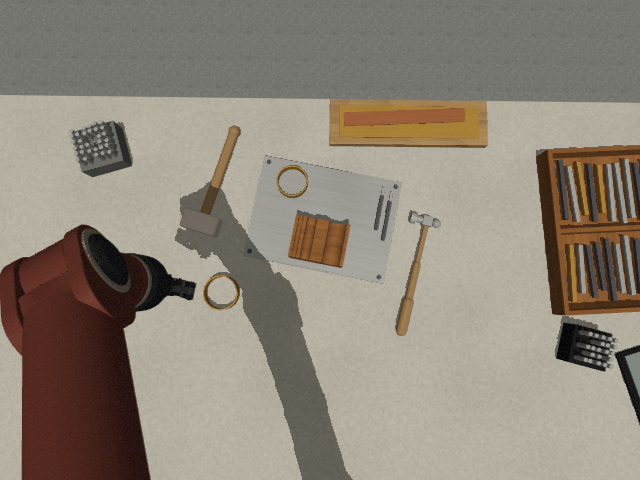

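The block lies square at pixel (319,240), grooves up and fully on the plate, with the foot 14 mm inside the front edge. The cuffs, punches, hammer and mallet are where they were.

Request:
step_arm([
  [[0,0,0],[0,0,0],0],
  [[0,0,0],[0,0,0],0],
  [[0,0,0],[0,0,0],0],
])

```text
time: 16.88
tool_pos: [0.5352, 0.2758, 0.1679]
orientation: [0.294, 3.127, -0.001]
ft_force: [0.0, -0.0, 0.2]
gripper_width: -0.0002
grasp_force: 0.0
```

```bash
python3 -c "
from bench import r
print(r.read_state()['ft_force']); print(r.hand_in())"
```

```text
[ 0.01736834 -0.04304449  0.23368047]
the job is handed in; nothing more can be done
None
```

The block was slid flush to the plate's front edge, tipped over it and pushed on: it lies square with its grooves up and its foot 14 mm inside the edge, nothing else was moved, and I handed the job in at about 17 s (no verdict was returned).

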